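# Load and start the desktop laser marker

## Robot

A 6-joint arm with a two-finger parallel gripper is mounted at the origin on the work surface. World frame = base frame: x ahead of the robot, y to its left, z up, the work surface at z = 0. Lengths are in m, angles in degrees, forces in N, time in s.
With the tool pointing down it reaches from about 0.35 to 0.875 m from the base axis. Payload 4.2 kg.
Tool frame: the origin (TCP) lies on the centre line of the jaws, within the pads' length; the fingertips stand 19 mm ahead of it and the grasp point (between the pads) is the TCP; x points along the fingers, y is the direction in which the jaws open and shut, and the axes are right-handed (so a half turn about x gives the same grasp; the last joint's range is limited). The gripper opens to 87 mm and grips with 3 to 60 N. Pads are 19 mm wide; open, the fingers measure 117 mm over their backs; the gripper's body (75 mm by 190 mm) begins 51 mm behind the grasp point.
Start: joints at [-49.011, 22.042, 0.453, 0, -68.411, -14.817], TCP at [0.276, -0.561, 0.242] pointing down, gripper open.
Joint ranges: [-179.83, 179.83], [-69.29, 118.12], [-61.27, 80.66], [-181.25, 117.63], [-171.15, -9.14], [-177.46, 177.46]. Speed limits (degrees/s): [159.86, 159.86, 180, 180, 180, 180].

## Interface

Orientations are given as a 3x3 rotation matrix whose columns are the frame's x, y, z axes.
In Python, from station import * gives the robot as it stands.
- The arm moves only by the shell command python3 -m creep 'ROWS'. ROWS is JSON, a list of rows, each a list of 5 numbers: the opening, from 0 (shut) to 1 (fully open), then the shift along the world's x, y, z in mm, then the turn about the world's z in rad. In form: [[jaw, x, y, z, turn], ...]. A call has exactly 8 rows; each row is the pose to reach, as a shift and turn from the pose measured when the call began; what a row does not reach only later rows make up. A row lasts 1/10 s, in which the tool goes at most 50 mm and 8.59 degrees, less where a joint would pass 70% of its speed; a pose out of reach is approached as far as the arm can. A call with a gripper value outside its range is refused whole. The fingers move at their own pace and stop on an object; the grip force is fixed at half the most. Time passes only in rows, so rows that repeat a pose let the fingers close, or fill a call up. It gives the time, the measured TCP pose, the force and the opening at its end, in the units of the state.
- sense(): the state, without advancing time (a new reading comes with each control period).
- capture(name): name is "scene" or "top"; returns a dict with "image" (384x512x3 uint8, blue, green, red), "z_map" (384x512 float32, m along the optical axis (not along the pixel's ray), 0 where there is no reading), "mtx" (3x3 intrinsics, pixels), "k1" (the pictures are not rectified: a ray, as slopes to the right and down, at radius r is drawn at 1 + k1 r^2 times it, then the intrinsics apply), "eye" and "attitude" of the camera in the world. Camera axes: x right, y up, looking along -z (the intrinsics and any distortion apply to the point x, -y, -z); pixel columns grow to the right and rows downward; lengths in m; the calibration is good to about 2 mm. A picture is of the moment at which its call begins.
- finish_job(): hands the job in, once; it reports no verdict.
Trained networks look in a picture, given as the dict that the camera call returned (one of the last four; its "shot" number tells which), for a name from the list of things; names that differ only in an ending like _2 or _b are one class to them, and where a whole thing is asked for, a point or a joint stands for the part that bears it (a point fixed in the world has none). Each returns a list of dicts, best first, with "confidence" (0 to 1); they miss things now and then, are a little off and sometimes report something else, mostly with a low value. They report only what shows in the picture. A call takes as long as a camera call. They do not tell look-alikes from the thing itself.
- look_for(picture, thing): "box" ([left, top, right, bottom] in pixels, round what is visible of it).
- mark_of(picture, thing): "centre" ([column, row] in pixels: a listed point, or the origin of a listed thing).
The state is a dict: "time_s": time; "joints": joint angles; "joint_velocities": joint speeds; "effort": joint torques, N m; "tcp_pos": TCP position; "ee_rot": TCP orientation; "wrist_force": force on the tool from outside, world axes, zero at the start; "moment": the same for the moment, N m; "gripper_width": opening from 0.0 (shut) to 1.0 (fully open).
Only numpy, scipy, OpenCV 4.12 (cv2) and the standard library are available. Lean on these libraries where they do the work, as an engineer would, in place of code of your own. Each camera call takes 0.05 s, during which the arm holds its last target.

## Task

A metal blank lies ready in the pulled-out tray of the small laser marker. With the fingertips, push the tray fully home, then swing the hinged guard door fully shut over it, and then press the large start button on the console right down and let go. Grasp nothing, do not lift the blank or press the small button, and leave the other things where they stand.

Things in the scene. Friction and masses are not known exactly. Their poses are not given: they have to be found in the camera images.
- marker: Fixed laser marking module. Origin: at table level, middle of the hood's open mouth; its x points from the mouth into the hood (away from the robot), y to the left, z up. Base slab 360 x 190 mm, 12 mm high, from x = -180 to +180 mm. White hood from x = +10 to +180 mm, 170 mm wide, roof top at 85 mm, with a clear strip at the front of the roof and a round lens barrel on it (centre at x = +105 mm, radius 33, up to 139 mm high).
- tray (a joint): How far the tray is pulled out, in m: 0 = fully home (end stop), up to 0.15; it moves along the marker's -x as it opens. It resists with about 1.5 N and stays where it is left.
- tray_face (a point): Centre of the outer (towards -x of the marker) face of the tray's upright front plate, which is what to push: 120 mm wide, 46 mm high (14 to 60 mm above the table), 8 mm thick. When the tray is home this face lies in the mouth plane, marker x = 0. Axes as the marker.
- guard (a joint): Angle of the guard door in rad: 0 = fully shut across the mouth (end stop), 1.57 = standing straight out from the mouth towards the robot, at most 2.0. Seen from above it closes counter-clockwise. The hinge resists with about 0.06 N m and the door stays where it is left.
- guard_hinge (a point): Point on the door's upright hinge axis at half its height, 50 mm above the table; at marker x = -7 mm, y = +92.5 mm (left of the mouth).
- guard_edge (a point): Middle of the door's free edge, 177.5 mm from the hinge axis, 50 mm above the table. The door is a flat grey panel 8 mm thick with an amber window, centred on the line from hinge to this point, 18 to 83 mm above the table. Open, it stands to the left of the tray; to shut it, push on its left (outer) side and follow round.
- blank_top (a point): Centre of the top of the aluminium blank, a plate 40 x 60 x 6 mm lying in a black-railed nest on the tray, 105 mm behind the front plate's outer face, its top 27 mm above the table. It sits on two locating pins and rides with the tray; nothing needs doing to it.
- blank (a joint): How far the blank has been lifted straight up off its seat, m: 0 = seated.
- console: Fixed grey console 90 x 150 mm, 35 mm high, left or right of the marker; origin at the centre of its underside. The large button stands at its y = +35 mm, the small one at y = -40 mm.
- start_button_top (a point): Centre of the top of the large start button (steel, radius 18 mm, in a black collar of radius 26 mm), 57 mm above the table and 10 mm above the collar when up; z up.
- start_button (a joint): How far the large button is pressed, m: 0 = up, 0.006 = right down, which takes about 5 N; it springs back.
- aim_button_top (a point): Centre of the top of the small button (steel, radius 10 mm), 56 mm above the table, to be left alone.
- aim_button (a joint): How far the small button is pressed, m: 0 = up, 0.005 = down.
- carton: Bystander: closed white paper carton 80 x 130 x 50 mm, origin at the centre of its underside; on the other side of the marker from the console.
- bottle: Bystander: white bottle, radius 30 mm, 150 mm high, origin at the centre of its underside.
- stock_bin: Bystander: grey open bin 100 x 140 x 45 mm with spare blanks, origin at the centre of its underside.
Not all that is in view belongs to the job. Leave any green or orange look-alike of the console alone.

How it is judged (in metres and radians):
On the way, in this order (a step that is already met when the one before it is completed fails the run):
1. the tray is pushed fully home while the guard door is still open (value of joint tray below 0.004 m and value of joint guard above 0.5 rad), for 0.1 s.
2. the guard door is pushed fully shut (value of joint guard below 0.035 rad and value of joint tray below 0.004 m), for 0.1 s.
3. the large start button is pressed right down (value of joint start_button above 0.0048 m), for 0.05 s.
At the end, for the whole second after the job is handed in: The tray is home (within 4 mm), the guard door shut (within 0.035 rad), the start button let go and up, and the blank seated in its nest (all of step 2 and value of joint start_button below 0.001 m and value of joint blank below 0.002 m); the robot touches nothing.
It fails at once if the guard door is swung in across the pulled-out tray (value of joint guard below 1.1 rad and value of joint tray above 0.02 m).
It fails at once if the start button is pressed before the guard door is shut (value of joint start_button above 0.003 m and value of joint guard above 0.05 rad).
It fails at once if the small button is pressed (value of joint aim_button above 0.0025 m).
It fails at once if the blank is lifted (value of joint blank above 0.004 m).
It fails at once if a bystander is moved (distance of any of carton, bottle, stock_bin from where it was at the start of the episode above 0.015 m).
It also fails if it takes over 64 s, if anything falls off the work surface, if the arm or the gripper's body presses on something with over 40 N, if the wrist force passes 120 N, or if a joint passes its speed limit or range.

## Working session

There is one attempt and no reset: what is moved stays moved. The work goes in short steps, Python scripts to look and compute and a shell command to move; the robot and the scene stay as the last step left them, time stands still between calls to the robot, and variables do not carry over. Pictures are saved under pics/ and viewed, and the job is handed in when it is done.

```bash
ls; mkdir -p pics
cat > h.py <<'E'
from station import *
import numpy as np, cv2
def ray(p,uv):
    K=np.array(p["mtx"]);k=p["k1"]
    d=cv2.undistortPoints(np.array([[uv]],float),K,np.array([k,0,0,0,0.]))[0,0]
    return np.array([d[0],d[1]])
def world(p,uv,z=None,h=None):
    a,b=ray(p,uv);R=np.array(p["attitude"]);e=np.array(p["eye"])
    d=R@np.array([a,-b,-1.])
    if h is not None: s=(h-e[2])/d[2]
    else:
        if z is None:
            c,r=int(round(uv[0])),int(round(uv[1]))
            w=p["z_map"][max(0,r-1):r+2,max(0,c-1):c+2];w=w[w>0];z=np.median(w) if w.size else np.nan
        s=z
    return e+d*s
E
cat > a.py <<'E'
from h import *
np.set_printoptions(precision=4,suppress=True)
print(sense())
H=dict(marker=0,tray_face=.037,guard_hinge=.05,guard_edge=.05,blank_top=.027,console=0,start_button_top=.057,aim_button_top=.056,carton=0,bottle=0,stock_bin=0)
for n in ("scene","top"):
    p=capture(n);cv2.imwrite(f"pics/{n}0.png",p["image"]);print(n,p["eye"],p["mtx"])
    for t,h in H.items():
        for m in mark_of(p,t)[:3]:
            print(t,round(m["confidence"],2),np.round(m["centre"],1),"h:",world(p,m["centre"],h=h),"d:",world(p,m["centre"]))
E
python3 a.py
```

```text
pics
{'time_s': 0.0, 'joints': array([-49.0124,  22.0926,   0.3801,  -0.0292, -68.4095, -14.8181]), 'joint_velocities': array([-0.0485, -0.0031,  0.0576,  0.0871, -0.0459, -0.016 ]), 'effort': array([ -0.0018, -39.0664,  18.7402,   4.2201,   0.0109,  -0.0002]), 'tcp_pos': array([ 0.2754, -0.5604,  0.2404]), 'ee_rot': array([[-0.001 , -0.4409,  0.8976],
       [ 0.0019,  0.8976,  0.4409],
       [-1.    ,  0.0022, -0.0001]]), 'wrist_force': array([-0.3014, -0.122 ,  0.0528]), 'moment': array([-0.0426, -0.0081,  0.0324]), 'gripper_width': 1.0021208416369352}
scene [1.3627 0.197  0.9576] [[383.1808   0.     258.7109]
 [  0.     383.1808 196.1632]
 [  0.       0.       1.    ]]
marker 0.58 [233.2 223.1] h: [0.6057 0.0077 0.    ] d: [0.6721 0.0243 0.0841]
tray_face 0.79 [235.5 198.3] h: [0.5315 0.0023 0.037 ] d: [0.5294 0.0018 0.0347]
guard_hinge 0.88 [258.1 220.7] h: [0.6242 0.091  0.05  ] d: [0.6133 0.0894 0.0365]
guard_edge 0.67 [272.8 179.5] h: [0.4386 0.1132 0.05  ] d: [0.4705 0.1161 0.0813]
guard_edge 0.33 [353.  200.1] h: [0.4924 0.3805 0.05  ] d: [0.498  0.3793 0.0558]
console 0.9
[... 2253 characters left out ...]
] d: [0.2962 0.407  0.0585]
start_button_top 0.53 [164.6 191.7] h: [0.5071 0.3796 0.057 ] d: [0.5071 0.3794 0.0577]
aim_button_top 0.54 [127.6 188.5] h: [0.5172 0.5135 0.056 ] d: [0.5171 0.5132 0.0568]
aim_button_top 0.53 [184.6 193.2] h: [0.5026 0.3086 0.056 ] d: [0.5027 0.3091 0.0537]
aim_button_top 0.53 [175.7 253.3] h: [0.2915 0.337  0.056 ] d: [0.2914 0.3371 0.0552]
carton 0.67 [367.6 197. ] h: [ 0.496  -0.3561  0.    ] d: [ 0.4949 -0.3406  0.0495]
bottle 0.83 [377.9 153.5] h: [ 0.6587 -0.3969  0.    ] d: [ 0.6446 -0.363   0.0984]
bottle 0.64 [269.6 164.8] h: [0.6115 0.0082 0.    ] d: [0.6089 0.0092 0.0245]
stock_bin 0.61 [180.1 141. ] h: [0.6974 0.3404 0.    ] d: [0.6961 0.3388 0.0075]
```

Run:
```python
import cv2
a=cv2.imread("pics/top0.png");cv2.imwrite("pics/top0c.png",cv2.resize(a[90:300,80:410],None,fx=2.4,fy=2.4,interpolation=cv2.INTER_CUBIC))
a=cv2.imread("pics/scene0.png");cv2.imwrite("pics/scene0c.png",cv2.resize(a[100:320,90:450],None,fx=2.2,fy=2.2,interpolation=cv2.INTER_CUBIC))
```

```text
(no output)
```

View pics/top0c.png

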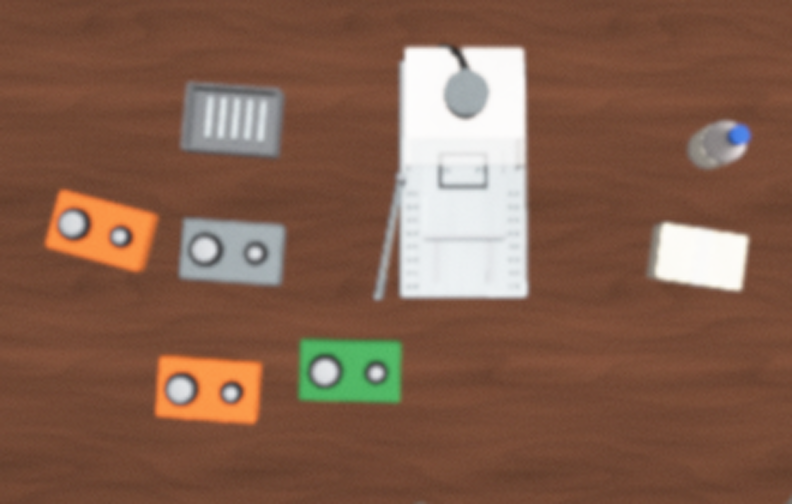

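View pics/scene0c.png

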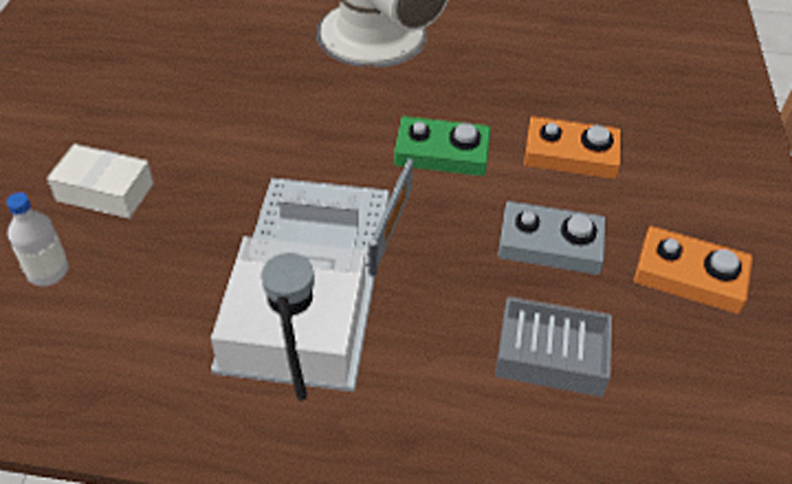

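The grey console (top image (176,196)) is the real one. The green one at about (225,245) and the orange ones at (123,184) and (167,250) are look-alikes. I'll confirm this in an enlarged crop and measure the geometry.

Run:
```python
from h import *
np.set_printoptions(precision=4,suppress=True)
p=capture("top");im=p["image"]
a=cv2.resize(im[100:220,225:305],None,fx=5,fy=5,interpolation=cv2.INTER_CUBIC)
b=cv2.resize(im[160:220,90:210],None,fx=3,fy=3,interpolation=cv2.INTER_CUBIC)
b=cv2.copyMakeBorder(b,0,600-180,0,0,cv2.BORDER_CONSTANT)
cv2.imwrite("pics/z1.png",np.hstack([a,b]))
def f(c,h): 
    uv=[80+c[0]/2.4,90+c[1]/2.4]; return world(p,uv,h=h)
for n,c,h in [("slabFL",(401,297),.012),("slabFR",(527,297),.012),("hoodBL",(405,47),.085),("hoodBR",(525,47),.085),("hoodFL",(403,167),.085),("hoodFR",(526,165),.085),("plateL",(424,238),.06),("plateR",(505,238),.06),("doorH",(402,178),.083),("doorE",(378,298),.083)]: print(n,f(c,h))
# depth: points cloud
v,u=np.mgrid[0:384,0:512]
uv=np.stack([u,v],-1).reshape(-1,2).astype(float)
d=cv2.undistortPoints(uv[:,None],np.array(p["mtx"]),np.array([p["k1"],0,0,0,0.]))[:,0]
z=p["z_map"].reshape(-1)
P=np.array(p["eye"])+(np.c_[d[:,0],-d[:,1],-np.ones(len(d))]*z[:,None])@np.array(p["attitude"]).T
ok=z>0
def box(n,x0,x1,y0,y1,z0,z1):
    m=ok&(P[:,0]>x0)&(P[:,0]<x1)&(P[:,1]>y0)&(P[:,1]<y1)&(P[:,2]>z0)&(P[:,2]<z1)
    q=P[m]; print(n,len(q)); 
    if len(q): print(q.mean(0),q.min(0),q.max(0)); 
    return q
q=box("plate",.45,.6,-.09,.08,.05,.07)
q=box("door",.4,.6,.08,.2,.07,.1); 
if len(q)>3: print(cv2.fitLine(q[:,:2].astype(np.float32),cv2.DIST_HUBER,0,.01,.01).ravel())
q=box("hood",.55,.9,-.2,.2,.078,.095)
r=cv2.minAreaRect(q[:,:2].astype(np.float32)*1000);print(r)
q=box("console",.4,.6,.2,.46,.03,.04);print(cv2.minAreaRect(q[:,:2].astype(np.float32)*1000))
q=box("btn",.45,.56,.34,.43,.053,.065)
```

```text
slabFL [0.4315 0.0889 0.012 ]
slabFR [ 0.4331 -0.1015  0.012 ]
hoodBL [0.7952 0.0854 0.085 ]
hoodBR [ 0.7974 -0.0891  0.085 ]
hoodFL [0.6197 0.0864 0.085 ]
hoodFR [ 0.6244 -0.0905  0.085 ]
plateL [0.519  0.0553 0.06  ]
plateR [ 0.5201 -0.063   0.06  ]
doorH [0.6041 0.0878 0.083 ]
doorE [0.4318 0.1203 0.083 ]
plate 68
[ 0.5253 -0.0001  0.0602] [ 0.523  -0.0579  0.0536] [0.5276 0.0577 0.0661]
door 124
[0.5162 0.1087 0.0826] [0.4357 0.0927 0.0703] [0.5974 0.1255 0.0888]
[ 0.9837 -0.18    0.5162  0.1087]
hood 1990
[0.7022 0.0032 0.0852] [ 0.5525 -0.0838  0.078 ] [0.7996 0.1063 0.0947]
((672.255615234375, 5.740715026855469), (184.56793212890625, 252.06317138671875), 86.1537857055664)
console 759
[0.4998 0.3398 0.0352] [0.4537 0.2677 0.0301] [0.5465 0.4226 0.04  ]
((499.978271484375, 344.779052734375), (152.1815185546875, 90.11656188964844), 86.56341552734375)
btn 80
[0.5019 0.3799 0.0571] [0.4849 0.3634 0.0531] [0.5168 0.4003 0.0638]
```

View pics/z1.png

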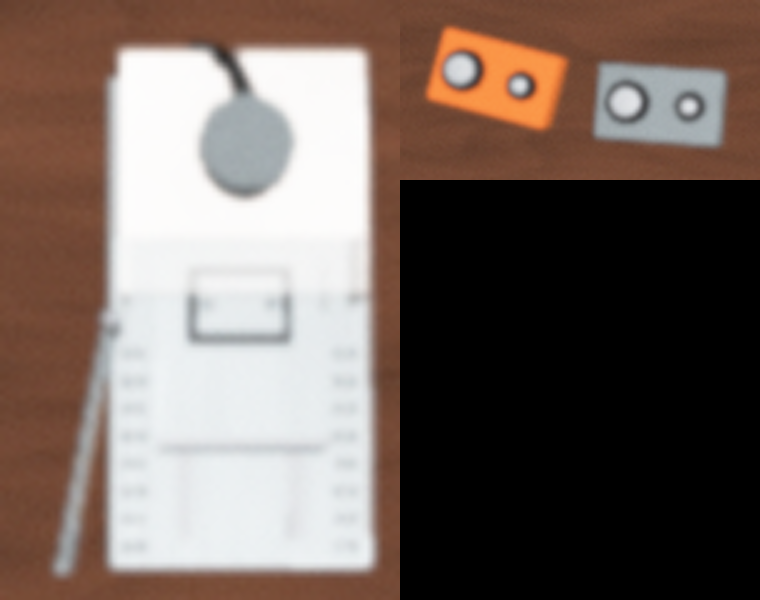

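Top crop: the tray plate line runs (159..325, 448), the door runs from (110,325) to (62,572), and the grey console sits at right with its large button on the left at (626,102), i.e. world (0.504, 0.380, 0.057). Its heights and its 152 x 90 size match the description. The tray is out about 0.09 m and the door stands at about 1.75 rad.

I'll shut the fingers and move to a point in front of the tray.

```bash
python3 -m creep '[[0,15,45,0,-0.1],[0,30,90,0,-0.2],[0,45,135,0,-0.3],[0,60,180,0,-0.4],[0,75,225,0,-0.457],[0,90,270,0,-0.457],[0,105,315,0,-0.457],[0,120,360,0,-0.457]]'; python3 -m creep '[[0,20,45,0,0],[0,35,90,0,0],[0,50,135,0,0],[0,60,180,0,0],[0,60,200,0,0],[0,60,200,0,0],[0,60,200,0,0],[0,60,200,0,0]]'
```

```text
time_s: 2.05
tcp_pos: [0.396, -0.1991, 0.242]
ee_rot: [[0.001, 0.0, 1.0], [-0.0, 1.0, -0.0], [-1.0, -0.0, 0.001]]
wrist_force: [1.1, -0.7, 0.7]
gripper_width: 0.35
time_s: 2.85
tcp_pos: [0.4558, 0.0001, 0.2421]
ee_rot: [[0.001, 0.001, 1.0], [-0.0, 1.0, -0.001], [-1.0, -0.0, 0.001]]
wrist_force: [-0.2, 1.4, 0.4]
gripper_width: 0.005
```

```bash
python3 -m creep '[[0,0,0,-40,0],[0,0,0,-80,0],[0,0,0,-120,0],[0,0,0,-155,0],[0,0,0,-175,0],[0,0,0,-183,0],[0,0,0,-183,0],[0,0,0,-183,0]]'; python3 -m creep '[[0,10,0,0,0],[0,20,0,0,0],[0,30,0,0,0],[0,40,0,0,0],[0,50,0,0,0],[0,60,0,0,0],[0,70,0,0,0],[0,80,0,0,0]]'
```

```text
time_s: 3.65
tcp_pos: [0.4567, -0.0001, 0.06]
ee_rot: [[0.003, 0.002, 1.0], [0.0, 1.0, -0.002], [-1.0, 0.0, 0.003]]
wrist_force: [0.0, -0.1, 0.2]
gripper_width: 0.002
time_s: 4.45
tcp_pos: [0.5369, -0.0001, 0.0597]
ee_rot: [[0.002, 0.002, 1.0], [0.0, 1.0, -0.002], [-1.0, 0.0, 0.002]]
wrist_force: [-2.2, 1.9, 0.3]
gripper_width: 0.001
```

```bash
python3 -m creep '[[0,8,0,0,0],[0,16,0,0,0],[0,24,0,0,0],[0,32,0,0,0],[0,40,0,0,0],[0,48,0,0,0],[0,55,0,0,0],[0,58,0,0,0]]'; python3 -m creep '[[0,1,0,0,0],[0,2,0,0,0],[0,3,0,0,0],[0,4,0,0,0],[0,5,0,0,0],[0,5,0,0,0],[0,5,0,0,0],[0,5,0,0,0]]'
```

```text
time_s: 5.25
tcp_pos: [0.5959, -0.0002, 0.0596]
ee_rot: [[0.002, 0.002, 1.0], [-0.0, 1.0, -0.002], [-1.0, -0.0, 0.002]]
wrist_force: [-1.3, 1.4, -0.1]
gripper_width: 0.003
time_s: 6.05
tcp_pos: [0.601, -0.0002, 0.0597]
ee_rot: [[0.003, 0.002, 1.0], [-0.0, 1.0, -0.002], [-1.0, -0.0, 0.003]]
wrist_force: [-1.1, 0.1, -1.0]
gripper_width: 0.007
```

```bash
python3 -m creep '[[0,1,0,0,0],[0,2,0,0,0],[0,3,0,0,0],[0,4,0,0,0],[0,4,0,0,0],[0,4,0,0,0],[0,4,0,0,0],[0,4,0,0,0]]'
```

```text
time_s: 6.85
tcp_pos: [0.604, -0.0002, 0.0596]
ee_rot: [[0.0, 0.002, 1.0], [-0.0, 1.0, -0.002], [-1.0, -0.0, 0.0]]
wrist_force: [-4.6, 2.4, 2.4]
gripper_width: 0.001
```

```bash
python3 -m creep '[[0,1,0,0,0],[0,2,0,0,0],[0,3,0,0,0],[0,3,0,0,0],[0,3,0,0,0],[0,3,0,0,0],[0,3,0,0,0],[0,3,0,0,0]]'
```

```text
time_s: 7.65
tcp_pos: [0.6041, -0.0003, 0.0596]
ee_rot: [[-0.006, 0.002, 1.0], [-0.001, 1.0, -0.002], [-1.0, -0.001, -0.006]]
wrist_force: [-9.3, 3.2, 4.6]
gripper_width: 0.005
```

The tray is at its stop: force rose to 9 N with no more travel. I'll back off, rise and look.

```bash
python3 -m creep '[[0,-10,0,0,0],[0,-40,0,0,0],[0,-80,0,0,0],[0,-120,0,0,0],[0,-150,0,0,0],[0,-150,0,40,0],[0,-150,0,80,0],[0,-150,0,110,0]]'
cat > m.py <<'E'
from h import *
import sys
np.set_printoptions(precision=4,suppress=True)
p=capture("top");im=p["image"]
cv2.imwrite(f"pics/{sys.argv[1]}.png",cv2.resize(im[90:270,100:320],None,fx=3,fy=3,interpolation=cv2.INTER_CUBIC))
v,u=np.mgrid[0:384,0:512]
uv=np.stack([u,v],-1).reshape(-1,2).astype(float)
d=cv2.undistortPoints(uv[:,None],np.array(p["mtx"]),np.array([p["k1"],0,0,0,0.]))[:,0]
z=p["z_map"].reshape(-1)
P=np.array(p["eye"])+(np.c_[d[:,0],-d[:,1],-np.ones(len(d))]*z[:,None])@np.array(p["attitude"]).T
for n,x0,x1,y0,y1,z0,z1 in [("plate",.45,.617,-.06,.06,.05,.07),("door",.4,.6,.088,.2,.07,.1),("shutdoor",.58,.62,-.1,.09,.07,.1),("btn",.45,.56,.34,.43,.053,.065)]:
    q=P[(z>0)&(P[:,0]>x0)&(P[:,0]<x1)&(P[:,1]>y0)&(P[:,1]<y1)&(P[:,2]>z0)&(P[:,2]<z1)]
    print(n,len(q))
    if len(q)>3: print(q.mean(0),q.min(0),q.max(0),cv2.fitLine(q[:,:2].astype(np.float32),cv2.DIST_HUBER,0,.01,.01).ravel())
E
python3 m.py t1
```

```text
time_s: 8.45
tcp_pos: [0.4555, -0.0002, 0.1726]
ee_rot: [[0.0, 0.001, 1.0], [0.0, 1.0, -0.001], [-1.0, 0.0, 0.0]]
wrist_force: [0.7, 0.7, -0.7]
gripper_width: 0.003
plate 0
door 106
[0.528  0.1065 0.0825] [0.4597 0.0927 0.0709] [0.5978 0.1223 0.0889] [ 0.9835 -0.1811  0.528   0.1065]
shutdoor 4
[0.6079 0.0886 0.0849] [0.6046 0.0861 0.0796] [0.6108 0.0895 0.09  ] [ 0.9801 -0.1987  0.6079  0.0886]
btn 78
[0.5015 0.3798 0.0575] [0.4779 0.3635 0.0539] [0.5168 0.3962 0.0617] [ 0.9648 -0.2628  0.5015  0.3798]
```

View pics/t1.png

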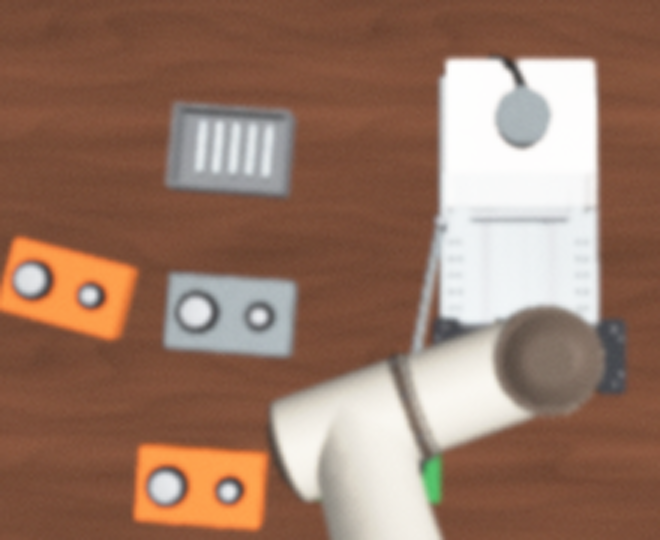

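The tray plate now lies in the mouth, around crop (520,218), and the door is unmoved from (440,225) to (415,350). Next I work out the arc for the fingertip with a fixed tool orientation.

```bash
python3 -m creep '[[0,5,45,0,0],[0,15,90,0,0],[0,20,135,0,0],[0,20,175,0,0],[0,20,200,0,0],[0,20,200,-50,0],[0,20,200,-95,0],[0,20,200,-113,0]]'
python3 - <<'E'
from math import *
H=(606.5,90.5);r=130
t=1.75
while t>-0.03:
    n=(-cos(t),sin(t));e=(-sin(t),-cos(t));o=4+15*abs(n[1])+9.5*abs(n[0])
    print(round(t,3),*[round(H[i]+r*e[i]+o*n[i]) for i in (0,1)]);t-=.0625
E
```

```text
time_s: 9.3
tcp_pos: [0.4768, 0.1994, 0.0604]
ee_rot: [[0.006, 0.0, 1.0], [-0.001, 1.0, -0.0], [-1.0, -0.001, 0.006]]
wrist_force: [0.2, -0.7, 0.0]
gripper_width: 0.005
1.75 482 134
1.688 480 126
1.625 478 117
1.562 476 108
1.5 475 101
1.438 475 93
1.375 475 85
1.312 475 78
1.25 476 70
1.188 478 62
1.125 480 54
1.062 482 46
1.0 485 39
0.938 489 31
0.875 493 24
0.812 497 17
0.75 502 10
0.688 508 3
0.625 514 -3
0.562 520 -9
0.5 527 -14
0.438 534 -19
0.375 542 -24
0.312 550 -28
0.25 558 -31
0.188 566 -34
0.125 575 -37
0.062 584 -38
0.0 593 -40
```

```bash
python3 -m creep '[[0,2,-15,0,0],[0,4,-30,0,0],[0,4,-45,0,0],[0,4,-55,0,0],[0,4,-65,0,0],[0,3,-73,0,0],[0,1,-82,0,0],[0,-1,-91,0,0]]'
```

```text
time_s: 10.1
tcp_pos: [0.476, 0.108, 0.0608]
ee_rot: [[0.007, 0.0, 1.0], [-0.0, 1.0, -0.0], [-1.0, -0.0, 0.007]]
wrist_force: [0.3, 0.7, 0.9]
gripper_width: 0.01
```

```bash
python3 -m creep '[[0,-1,-7,0,0],[0,-1,-15,0,0],[0,-1,-23,0,0],[0,-1,-30,0,0],[0,0,-38,0,0],[0,2,-46,0,0],[0,4,-54,0,0],[0,6,-62,0,0]]'; python3 m.py t2
```

```text
time_s: 10.9
tcp_pos: [0.4821, 0.0453, 0.0607]
ee_rot: [[0.007, 0.0, 1.0], [-0.0, 1.0, -0.0], [-1.0, -0.0, 0.007]]
wrist_force: [0.0, -0.0, 0.5]
gripper_width: 0.003
plate 2
door 2
shutdoor 24
[0.594  0.0835 0.0829] [0.5802 0.072  0.0703] [0.6117 0.0897 0.0893] [0.9069 0.4213 0.5973 0.0849]
btn 80
[0.5014 0.3797 0.0573] [0.4849 0.3607 0.0531] [0.5168 0.3969 0.0612] [0.6384 0.7697 0.5004 0.3785]
```

View pics/t2.png

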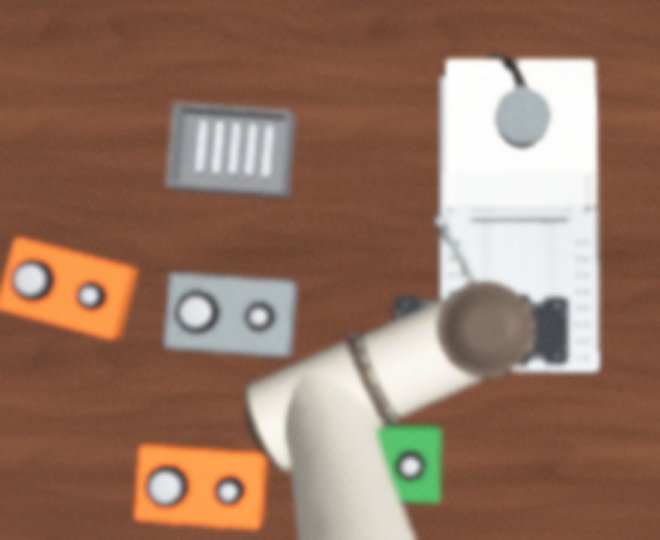

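The door follows, now lying from crop (438,222) to (470,275). I'll continue.

```bash
python3 -m creep '[[0,3,-7,0,0],[0,7,-15,0,0],[0,11,-22,0,0],[0,15,-29,0,0],[0,20,-36,0,0],[0,26,-43,0,0],[0,32,-49,0,0],[0,38,-55,0,0]]';  python3 -m creep '[[0,7,-5,0,0],[0,14,-10,0,0],[0,22,-14,0,0],[0,30,-18,0,0],[0,38,-21,0,0],[0,46,-24,0,0],[0,54,-26,0,0],[0,62,-28,0,0]]'
```

```text
time_s: 11.75
tcp_pos: [0.5206, -0.011, 0.0606]
ee_rot: [[0.006, 0.001, 1.0], [-0.001, 1.0, -0.001], [-1.0, -0.001, 0.006]]
wrist_force: [-0.3, 2.0, -0.1]
gripper_width: 0.008
time_s: 12.55
tcp_pos: [0.5832, -0.0392, 0.0605]
ee_rot: [[0.006, 0.001, 1.0], [-0.001, 1.0, -0.001], [-1.0, -0.001, 0.006]]
wrist_force: [-1.5, 1.0, -0.3]
gripper_width: 0.006
```

```bash
python3 -m creep '[[0,3,0,0,0],[0,6,0,0,0],[0,8,0,0,0],[0,10,0,0,0],[0,11,0,0,0],[0,11,0,0,0],[0,11,0,0,0],[0,11,0,0,0]]';  python3 -m creep '[[0,1,0,0,0],[0,2,0,0,0],[0,3,0,0,0],[0,3,0,0,0],[0,3,0,0,0],[0,3,0,0,0],[0,3,0,0,0],[0,3,0,0,0]]'
```

```text
time_s: 13.35
tcp_pos: [0.5933, -0.0392, 0.0604]
ee_rot: [[0.004, 0.001, 1.0], [-0.001, 1.0, -0.001], [-1.0, -0.001, 0.004]]
wrist_force: [-3.6, 0.6, 1.5]
gripper_width: 0.005
time_s: 14.15
tcp_pos: [0.5934, -0.0392, 0.0603]
ee_rot: [[-0.002, 0.001, 1.0], [-0.001, 1.0, -0.001], [-1.0, -0.001, -0.002]]
wrist_force: [-10.3, 2.9, 8.0]
gripper_width: 0.004
```

The door is at its stop, at x = 0.5934 against a predicted 0.593. I'll retreat and look.

```bash
python3 -m creep '[[0,-10,0,0,0],[0,-40,0,0,0],[0,-80,0,0,0],[0,-120,0,0,0],[0,-120,0,40,0],[0,-120,0,80,0],[0,-120,0,110,0],[0,-120,0,110,0]]'; python3 m.py t3
```

```text
time_s: 14.95
tcp_pos: [0.4773, -0.0386, 0.1755]
ee_rot: [[0.012, 0.0, 1.0], [0.001, 1.0, -0.0], [-1.0, 0.001, 0.012]]
wrist_force: [1.2, 0.3, -0.2]
gripper_width: 0.008
plate 28
[0.605  0.0019 0.0551] [ 0.6042 -0.0473  0.0501] [0.6059 0.0513 0.0627] [ 0.011  -0.9999  0.605   0.0061]
door 0
shutdoor 151
[0.6089 0.0028 0.0827] [ 0.6044 -0.0839  0.0707] [0.6133 0.0896 0.0895] [ 0.0104 -0.9999  0.6089  0.0028]
btn 81
[0.5017 0.3795 0.0576] [0.4848 0.3635 0.0534] [0.5167 0.3966 0.0635] [0.5717 0.8204 0.5019 0.3786]
```

View pics/t3.png

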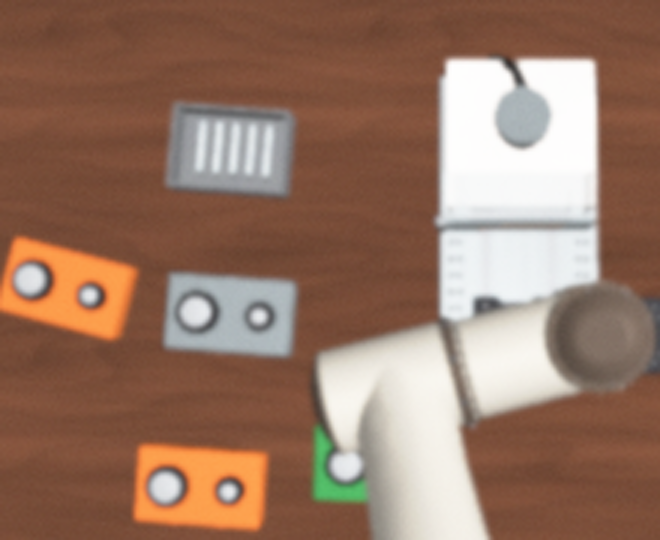

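The door lies straight across the mouth, crop (440,222)–(595,222), 0.01 rad from world y, which matches the marker's own yaw. Next is the grey console's large button at world (0.503, 0.380).

```bash
python3 -m creep '[[0,0,45,0,0],[0,0,90,0,0],[0,5,135,0,0],[0,10,180,0,0],[0,15,225,0,0],[0,20,270,0,0],[0,25,315,0,0],[0,26,360,0,0]]'; python3 -m creep '[[0,0,30,0,0],[0,0,50,0,0],[0,0,58,0,0],[0,0,58,-30,0],[0,0,58,-60,0],[0,0,58,-75,0],[0,0,58,-83,0],[0,0,58,-83,0]]'
```

```text
time_s: 15.8
tcp_pos: [0.5017, 0.3232, 0.1714]
ee_rot: [[0.007, 0.001, 1.0], [0.0, 1.0, -0.001], [-1.0, 0.0, 0.007]]
wrist_force: [1.4, -0.7, 0.3]
gripper_width: 0.006
time_s: 16.6
tcp_pos: [0.5014, 0.3801, 0.0869]
ee_rot: [[0.005, 0.002, 1.0], [-0.002, 1.0, -0.002], [-1.0, -0.002, 0.005]]
wrist_force: [-0.1, 0.3, 0.6]
gripper_width: 0.008
```

```bash
python3 -m creep '[[0,1,0,-5,0],[0,1,0,-9,0],[0,1,0,-12,0],[0,1,0,-15,0],[0,1,0,-18,0],[0,1,0,-20,0],[0,1,0,-20,0],[0,1,0,-20,0]]'
```

```text
time_s: 17.4
tcp_pos: [0.5027, 0.3803, 0.0703]
ee_rot: [[0.007, 0.001, 1.0], [-0.001, 1.0, -0.001], [-1.0, -0.001, 0.007]]
wrist_force: [-5.1, -1.9, 15.9]
gripper_width: 0.002
```

The button is at its bottom stop: 16 N at z = 0.0703 against a predicted 0.070. Now I let go and retreat.

```bash
python3 -m creep '[[0,0,0,-1,0],[0,0,0,-1,0],[0,0,0,10,0],[0,0,0,40,0],[0,0,0,80,0],[0,-20,0,120,0],[0,-50,-30,130,0],[0,-80,-70,130,0]]'; python3 -m creep '[[0,-10,-45,0,0],[0,-20,-90,0,0],[0,-20,-135,0,0],[0,-20,-180,0,0],[0,-20,-220,0,0],[0,-20,-260,0,0],[0,-20,-260,0,0],[0,-20,-260,0,0]]'; python3 m.py t4
python3 - <<'E'
from h import *
p=capture("scene");cv2.imwrite("pics/s4.png",cv2.resize(p["image"][100:320,90:450],None,fx=2.2,fy=2.2))
H=dict(carton=0,bottle=0,stock_bin=0)
for t in H:
    m=mark_of(p,t)[0];print(t,m["confidence"],world(p,m["centre"],h=0))
print(sense()["wrist_force"])
E
```

```text
time_s: 18.2
tcp_pos: [0.423, 0.3118, 0.2026]
ee_rot: [[0.011, -0.001, 1.0], [0.004, 1.0, 0.001], [-1.0, 0.004, 0.011]]
wrist_force: [0.7, -0.2, 1.0]
gripper_width: 0.007
time_s: 19.0
tcp_pos: [0.4032, 0.0512, 0.2029]
ee_rot: [[0.012, 0.002, 1.0], [0.004, 1.0, -0.002], [-1.0, 0.004, 0.012]]
wrist_force: [-1.1, 0.1, -0.1]
gripper_width: 0.005
plate 29
[0.6049 0.0022 0.056 ] [ 0.6039 -0.0474  0.0507] [0.6057 0.0583 0.0616] [ 0.0104 -0.9999  0.6048  0.0125]
door 0
shutdoor 150
[0.609  0.0022 0.0827] [ 0.6044 -0.0837  0.0762] [0.6135 0.0895 0.0899] [ 0.0113 -0.9999  0.609   0.0022]
btn 81
[0.5014 0.3796 0.0574] [0.4849 0.3635 0.0535] [0.5167 0.3962 0.0643] [0.3019 0.9533 0.5014 0.3796]
carton 0.9 [ 0.49270957 -0.35412835  0.        ]
bottle 0.58 [ 0.66524692 -0.38033637  0.        ]
stock_bin 0.94 [0.70735352 0.34338293 0.        ]
[-0.9369057  -0.2699477   0.26354309]
```

View pics/s4.png

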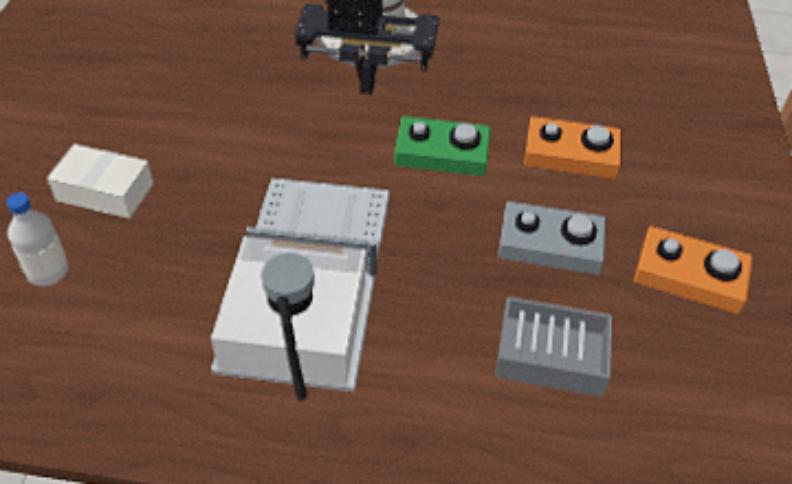

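View pics/t4.png

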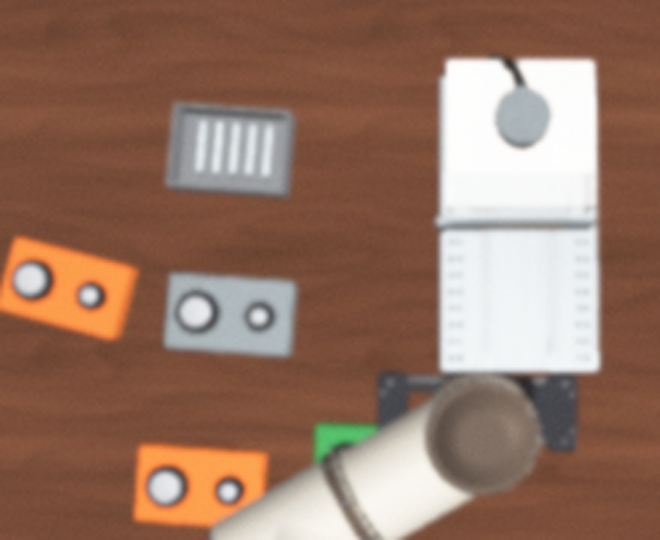

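Both pictures show the door shut, at scene crop (250,235)–(375,250), the tray home, and the start button up at 57 mm. The carton, bottle and bin stand in the same pixels as before, and the arm is clear.

```bash
python3 -c "
from station import *
print(finish_job())"
```

```text
the job is handed in; nothing more can be done
None
```

I pushed the tray home, swung the guard door shut, pressed the grey console's large start button right down and let it go, then handed the job in at about 19 s of the 64 s allowed. `finish_job()` gave no verdict.

- **Tray:** I pushed with closed fingertips until the force rose to 9 N with no more travel. The plate showed in the mouth afterwards, and the door was still standing open at about 1.75 rad.
- **Guard door:** I pushed it round to its stop, where the force reached 10 N at the expected position. In the last depth image it lies 0.011 rad off world y. The marker itself is turned by roughly 0.008 rad, so the door is within the limit.
- **Start button:** It went down about 6 mm, to where its bottom stop should be, at 16 N. It measured 57 mm high again after release.
- **Bystanders and look-alikes:** The bin, carton and bottle show at the same pixels as before. The network's position marks for them differ from the first picture by up to about 20 mm (the carton). I put that down to noise in the marks, because the pictures show no shift. The green and orange look-alikes and the small button were not touched.
- **Not checked directly:** The blank is hidden under the hood and door, so I could not see it. Nothing touched it.

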